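# Set out the soldering bench from the roll-top cabinet

## Robot

A 7-joint arm with a two-finger parallel gripper is mounted at the origin on the work surface. World frame = base frame: x ahead of the robot, y to its left, z up, the work surface at z = 0. Lengths are in mm, angles in rad, forces in N, time in s.
With the tool pointing down it reaches from about 350 to 900 mm from the base axis. Payload 7.2 kg.
Tool frame: the origin (TCP) lies at the very end of the fingers, on their centre line; the grasp point (between the pads) lies r.pinch_z behind it (r.pinch_z is the distance from the TCP to the grasp point, in mm); z points along the fingers, y is the line along which they close (so a half turn about z gives the same grasp; the last joint's range is limited). The gripper opens to 85 mm and grips with 20 to 120 N. Pads are 22 mm wide; open, the fingers measure 114 mm over their backs; the gripper's body (76 mm by 85 mm) begins 54 mm behind the grasp point. The pads swing forward as they close: fully open they stand 13 mm farther back than shut.
Start: joints at [-1.397, 0.411, -0.013, 1.596, 0.006, 1.134, -0.082], TCP at [149.666, 606.819, 231.297] pointing down, gripper open.
Joint ranges: [-2.95, 2.95], [-0.29, 1.99], [-1.47, 1.44], [0.14, 2.54], [-1.03, 4.17], [0.13, 1.85], [-2.86, 2.86]. Speed limits (rad/s): [2.39, 2.39, 3.01, 3.01, 3.14, 3.14, 3.14].

## Interface

Orientations are given as a rotation vector (axis times angle).
In Python, from cell import observe, cams, job, r gives the robot as it stands. The module is installed in compiled form; this text tells all that it offers.
- The arm moves only by the shell command python3 -m inch 'ROWS'. ROWS is JSON, a list of rows, each an object of numbers: "grip": the gripper command: -1 is shut, 1 is fully open, values between are in proportion; "dx", "dy", "dz": the shift along the tool's x, y, z in mm; "turn": the turn about the tool's z in degrees. In form: [{"grip": .., "dx": .., "dy": .., "dz": .., "turn": ..}, ...]. A call has exactly 10 rows; each row is the pose to reach, as a shift and turn from the pose commanded when the call began, along the tool's axes at that moment; what a row does not reach only later rows make up. A row lasts 1/8 s, in which the tool goes at most 62.5 mm and 10.7 degrees, less where a joint would pass 70% of its speed; a pose out of reach is approached as far as the arm can. A call with a gripper value outside its range is refused whole. The fingers move at their own pace and stop on an object; the grip force is fixed at half the most. Time passes only in rows, so rows that repeat a pose let the fingers close, or fill a call up. It gives the time, the measured TCP pose, the force, the opening and the grip force at its end, in the units of the state.
- observe(): the state, without advancing time (a new reading comes with each control period).
- cams.camera(name): name is "side" or "top" or "wrist"; returns the picture (384x512x3 uint8, red, green, blue); there is no depth.
- cams.camera_params(name): a dict with "mtx" (3x3 intrinsics, pixels), "camera_from_world" (4x4, takes a point from world to camera coordinates); the wrist camera has in their place "tool_from_camera" (4x4, takes a point from camera to tool coordinates, whose origin is the TCP and whose axes are the flange's). Camera axes: x right, y down, z forward; pixel columns grow to the right and rows downward; lengths in mm; the calibration is good to about 2 mm. A picture is of the moment at which its call begins: read the wrist's pose just before it. camera_params takes no time and is no camera call.
- job.finish_job(): hands the job in; it is judged then, once.
Trained networks look in the newest picture that a camera, given by its name, has taken for a name from the list of things; names that differ only in an ending like _2 or _b are one class to them, and where a whole thing is asked for, a point or a joint stands for the part that bears it (a point fixed in the world has none). Each returns a list of dicts, best first, with "confidence" (0 to 1); they miss things now and then, are a little off and sometimes report something else, mostly with a low value. They report only what shows in the picture. A call takes as long as a camera call.
- cams.find_in(target, camera): "xy" ([column, row] as shares, 0 to 1, of the picture: columns of its width, rows of its height, amid what is visible of it).
The state is a dict: "time": time; "joint_pos": joint angles; "joint_velocities": joint speeds; "effort": joint torques, N m; "tcp_pos": TCP position; "tcp_rot": TCP orientation; "force": force on the tool from outside, world axes, zero at the start; "wrist_torque": the same for the moment, N m; "finger_gap": finger opening in mm; "grasp_force": force on a finger pad.
Only numpy, scipy, OpenCV 4.12 (cv2) and the standard library are available. Lean on these libraries where they do the work, as an engineer would, in place of code of your own. Each camera call takes 0.05 s, during which the arm holds its last target. There are 200 camera calls.

## Task

Get the bench ready for soldering: raise the cabinet's slatted roll-top until it stays up by itself, lift the lamp off its charging dock by the handle and stand it on the soldering mat, and stand every spool of solder from the cabinet on the mat too, each upright and wholly on the mat, side by side. Leave the cover up, do not drop or tip the lamp, and leave the multimeter, the tape and the work holder where they are.

Things in the scene. Friction and masses are not known exactly. Their poses are not given: they have to be found in the camera images.
- cabinet: plywood roll-top bench cabinet, 400 deep, 584 wide, 240 mm high, fixed. Origin at the centre of its underside; x runs from its front (facing the robot) to its back, y to its left. Its two side cheeks, 12 mm thick, have round tops: an arc of radius 200 mm about the cover axis. A fixed curved hood (outer radius 196 mm) covers the rear, from x = 30 mm back
- cabinet_floor (a point): middle of the row in which dock and spools stand along y, 83 to 90 mm apart, the dock at one end; on the inner floor, 18 mm above the bench, at cabinet x = -100 mm. The floor is 560 mm wide; before the row is the front sill (x -187 to -173, top 38 mm above the bench), behind it a low batten (x -60 to -50, top 36). With the cover up all in front of x = -10 is open from above and in front
- cover_axis (a point): fixed point in the middle of the cabinet, 40 mm above the bench, on the centre line of the two circular tracks, which runs along the cabinet's y. Its axes are those of the cabinet
- cover (a joint): roll of the slatted cover round the cover axis, rad: 0 shut on the sill, 1.53 fully up at its stop, slats under the hood. It runs in circular tracks (radius 180 mm), so slats and handle circle the axis together: at the front upwards, on top backwards. About 4 N at the handle lifts it; let go below about 0.55 it falls shut, above about 0.95 its weight draws it back and it stays up
- cover_handle (a point): middle of the steel D-handle on the lowest slat: a round bar 12 mm thick, 120 mm long along the cabinet's y, 230 mm from the cover axis, 39 mm clear of the slats. Shut, it is in front of the cover, 52 mm above the bench; fully up it is 270 mm above the bench, straight over the axis. Its frame turns with the cover; shut, its axes are the cabinet's
- dock: black charging dock inside the cabinet, a disc 76 mm across and 14 mm high with four 8 mm lugs round the lamp's foot (2.5 mm of play); fixed; origin at the centre of its underside on the cabinet floor. It is at the left or the right end of the row
- lamp: rechargeable lantern lamp standing on the dock: round body 64 mm across and 80 mm high with a carrying handle over the top, 124 mm high in all, about 0.32 kg. Origin at the centre of its underside, z up; the handle bar runs along its y
- lamp_grip (a point): middle of the lamp's handle bar, 118 mm above its underside: a bar 14 mm wide (x), 12 mm high and 64 mm long (y) on two posts at its ends, with 32 mm free under it and 52 mm between the posts
- spool1: reel of solder wire standing on end: a plain cylinder 56 mm across and 56 mm high with white flanges and a silvery winding, about 0.25 kg; origin at the centre of its underside, z up. Starts on the cabinet floor behind the closed cover; all spools are alike, and 3 to 5 of the five are there
- spool2: reel of solder wire standing on end: a plain cylinder 56 mm across and 56 mm high with white flanges and a silvery winding, about 0.25 kg; origin at the centre of its underside, z up. Starts on the cabinet floor behind the closed cover; all spools are alike, and 3 to 5 of the five are there
- spool3: reel of solder wire standing on end: a plain cylinder 56 mm across and 56 mm high with white flanges and a silvery winding, about 0.25 kg; origin at the centre of its underside, z up. Starts on the cabinet floor behind the closed cover; all spools are alike, and 3 to 5 of the five are there
- spool4: reel of solder wire standing on end: a plain cylinder 56 mm across and 56 mm high with white flanges and a silvery winding, about 0.25 kg; origin at the centre of its underside, z up. Starts on the cabinet floor behind the closed cover; all spools are alike, and 3 to 5 of the five are there
- spool5: reel of solder wire standing on end: a plain cylinder 56 mm across and 56 mm high with white flanges and a silvery winding, about 0.25 kg; origin at the centre of its underside, z up. Starts on the cabinet floor behind the closed cover; all spools are alike, and 3 to 5 of the five are there
- mat: blue soldering mat lying on the bench to the left of the cabinet, 320 mm (x) by 240 mm (y), 4 mm thick, fixed; origin at the centre of its underside
- multimeter: yellow multimeter lying on the bench, 150 x 75 x 34 mm; origin at the centre of its underside. Not part of the work
- tape: blue roll of masking tape lying flat, 104 mm across and 25 mm high; origin at the centre of its underside. Not part of the work
- helper: small work holder with a round foot and a crossbar 140 mm long at 130 mm height; origin at the centre of its underside. Not part of the work

How it is judged (in metres and radians):
On the way:
1. the roll-top is up and stays up with the hand off it (value of joint cover above 1.35 rad and contact force between the fingers and cover below 0.2 N), for 0.5 s.
At the end, for the whole second after the job is handed in: The cover is still up (joint above 1.35 rad); the lamp and every spool present stand upright (within 0.12 rad) and at rest on the mat, not stacked, each foot wholly on the mat to within 5 mm (centre within 137 x 97 mm of the mat's centre for spools, 133 x 93 mm for the lamp) (value of joint cover above 1.35 rad and x of lamp in the frame of mat between -0.133 and 0.133 m and y of lamp in the frame of mat between -0.093 and 0.093 m and z of lamp in the frame of mat between -0.004 and 0.01 m and angle between each of lamp, spool1, spool2, spool3, spool4, spool5's own z axis and vertical below 0.12 rad and linear speed of each of lamp, spool1, spool2, spool3, spool4, spool5 below 0.02 m/s and x of spool1 in the frame of mat between -0.137 and 0.137 m and y of spool1 in the frame of mat between -0.097 and 0.097 m and z of spool1 in the frame of mat between -0.004 and 0.01 m and x of spool2 in the frame of mat between -0.137 and 0.137 m and y of spool2 in the frame of mat between -0.097 and 0.097 m and z of spool2 in the frame of mat between -0.004 and 0.01 m and x of spool3 in the frame of mat between -0.137 and 0.137 m and y of spool3 in the frame of mat between -0.097 and 0.097 m and z of spool3 in the frame of mat between -0.004 and 0.01 m and x of spool4 in the frame of mat between -0.137 and 0.137 m and y of spool4 in the frame of mat between -0.097 and 0.097 m and z of spool4 in the frame of mat between -0.004 and 0.01 m and x of spool5 in the frame of mat between -0.137 and 0.137 m and y of spool5 in the frame of mat between -0.097 and 0.097 m and z of spool5 in the frame of mat between -0.004 and 0.01 m); the robot touches nothing.
It fails at once if the lamp is dropped (falls free of the fingers faster than 0.7 m/s) (linear speed of lamp above 0.7 m/s and contact force between the fingers and lamp below 0.1 N).
It fails at once if the lamp is tipped by more than 45 degrees (angle between lamp's own z axis and vertical above 0.785 rad).
It fails at once if the multimeter, the tape or the work holder is pushed more than 30 mm (distance of any of multimeter, tape, helper from where it was at the start of the episode above 0.03 m).
Of spool1, spool2, spool3, spool4, spool5 only 3 to 5 are there at a start; the rules pass over those that are not, and their reading is None.
At some moment in a run one of spool2, spool3, spool4, spool5 may be knocked a few centimetres aside while the robot is not near it.
It also fails if it takes over 210 s, if anything falls off the work surface, if the arm or the gripper's body presses on something with over 40 N, if the wrist force passes 120 N, or if a joint passes its speed limit or range.

## Working session

There is one attempt and no reset: what is moved stays moved. The work goes in short steps, Python scripts to look and compute and a shell command to move; the robot and the scene stay as the last step left them, time stands still between calls to the robot, and variables do not carry over. Pictures are saved under pics/ and viewed, at most 14 in all, crops included, and the job is handed in when it is done.

```bash
mkdir -p pics
cat > h.py <<'E'
import numpy as np,cv2
from cell import observe,cams,job,r
from scipy.spatial.transform import Rotation as R
def snap(n,f=None):
    s=observe();im=cams.camera(n)
    if f: cv2.imwrite('pics/'+f,im[:,:,::-1])
    return im,s
def ray(n,xy,s=None):
    p=cams.camera_params(n);K=np.array(p['mtx'],float)
    u=np.array([xy[0]*512,xy[1]*384,1.]);d=np.linalg.inv(K)@u
    if n=='wrist':
        s=s or observe();T=np.array(p['tool_from_camera'],float)
        W=np.eye(4);W[:3,:3]=R.from_rotvec(s['tcp_rot']).as_matrix();W[:3,3]=s['tcp_pos'];M=W@T
    else: M=np.linalg.inv(np.array(p['camera_from_world'],float))
    return M[:3,3],M[:3,:3]@d
def onz(n,xy,z,s=None):
    o,d=ray(n,xy,s);return (o+d*(z-o[2])/d[2])
def find(t,n,z,s=None,minc=0.3):
    return [(round(a['confidence'],2),np.round(a['xy'],3).tolist(),np.round(onz(n,a['xy'],z,s)).tolist()) for a in cams.find_in(t,n) if a['confidence']>minc]
def proj(n,P):
    p=cams.camera_params(n);c=np.array(p['camera_from_world'])@np.append(P,1);q=np.array(p['mtx'])@c[:3];return q[:2]/q[2]
def st():
    s=observe();print('t',round(s['time'],2),'tcp',np.round(s['tcp_pos'],1),'R',np.round(R.from_rotvec(s['tcp_rot']).as_matrix(),3).tolist(),'F',np.round(s['force'],1),'gap',round(s['finger_gap'],1),'gf',round(s['grasp_force'],1));return s
E
python3 - <<'E'
from h import *
st();print(r.pinch_z)
a,_=snap('side','side0.png');b,_=snap('top','top0.png')
for n in('side','top'):
    for t,z in(('cabinet',120),('cover_handle',52),('mat',4),('multimeter',34),('tape',25),('helper',130),('lamp',100)):
        print(n,t,find(t,n,z))
    o,_=ray(n,(.5,.5));print(o)
E
```

```text
t 0.0 tcp [149.5 606.3 230.4] R [[-0.971, 0.239, -0.0], [0.239, 0.971, -0.002], [-0.0, -0.002, -1.0]] F [-0.4  0.3  0.1] gap 85.9 gf 0.0
18.700000000000003
side cabinet [(0.96, [0.597, 0.37], [616.0, -199.0, 120.0]), (0.51, [0.406, 0.623], [459.0, 317.0, 120.0])]
side cover_handle [(0.95, [0.589, 0.386], [625.0, -193.0, 52.0])]
side mat [(0.76, [0.409, 0.616], [496.0, 307.0, 4.0])]
side multimeter [(0.88, [0.327, 0.749], [393.0, 532.0, 34.0]), (0.5, [0.594, 0.37], [652.0, -225.0, 34.0])]
side tape [(0.71, [0.734, 0.567], [233.0, -299.0, 25.0])]
side helper [(0.9, [0.387, 0.452], [702.0, 231.0, 130.0])]
side lamp []
[  81.95636764  312.70857737 1557.0387752 ]
top cabinet [(0.66, [0.659, 0.404], [631.0, -195.0, 120.0])]
top cover_handle [(0.71, [0.655, 0.432], [600.0, -198.0, 52.0])]
top mat [(0.91, [0.401, 0.517], [492.0, 309.0, 4.0])]
top multimeter [(0.6, [0.288, 0.594], [382.0, 532.0, 34.0]), (0.33, [0.399, 0.517], [490.0, 309.0, 34.0])]
top tape [(0.59, [0.731, 0.68], [233.0, -339.0, 25.0])]
top helper [(0.57, [0.447, 0.347], [722.0, 198.0, 130.0])]
top lamp []
[ 424.50518695   77.22586297 1446.44959339]
```

View pics/side0.png

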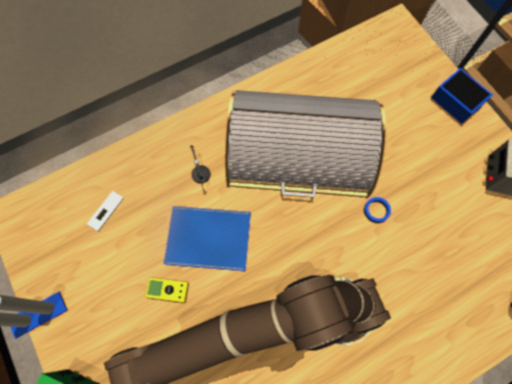

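View pics/top0.png

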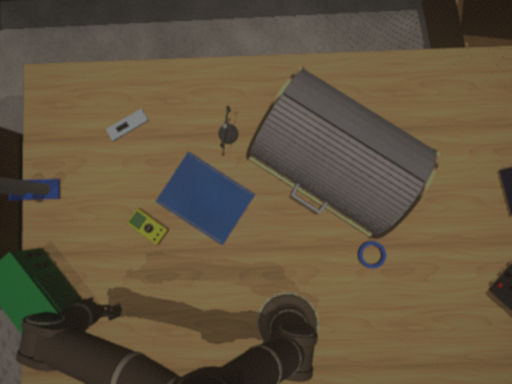

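The side view shows the shut cabinet, with its handle at about (298,192). The mat is at (208,238), the helper at (201,174), the multimeter at (167,290) and the tape at (377,209). The top view agrees: handle at (308,203), mat at (206,198). The network marks the whole cover as the handle, so I'll measure the handle itself on zoomed crops.

Run:
```python
from h import *
a=cv2.imread('pics/side0.png');b=cv2.imread('pics/top0.png')
A=cv2.resize(a[165:215,220:395],None,fx=4.5,fy=4.5,interpolation=cv2.INTER_CUBIC)
B=cv2.resize(b[140:245,240:415],None,fx=3.6,fy=3.6,interpolation=cv2.INTER_CUBIC)
c=np.zeros((A.shape[0]+370,790,3),np.uint8);c[:A.shape[0],:A.shape[1]]=A[:,:790];c[A.shape[0]:A.shape[0]+370,:630]=B[:370]
print(A.shape,B.shape);cv2.imwrite('pics/crop0.png',c[:600])
for n,i in(('side',a),('top',b)):
    h=cv2.cvtColor(i,cv2.COLOR_BGR2HSV);m=cv2.inRange(h,(100,120,60),(125,255,255))
    cs=max(cv2.findContours(m,0,2)[0],key=cv2.contourArea)
    q=cv2.boxPoints(cv2.minAreaRect(cs)) if 0 else cv2.approxPolyDP(cs,8,True)[:,0]
    print(n,q.tolist(),[np.round(onz(n,(p+.5)/[512,384],4)[:2]).tolist() for p in q])
    M=cv2.moments(cs);print(np.round(onz(n,(M['m10']/M['m00']/512,M['m01']/M['m00']/384),4)))
```

```text
(225, 788, 3) (378, 630, 3)
side [[176, 210], [165, 262], [244, 269], [249, 213]] [[657.0, 373.0], [489.0, 502.0], [314.0, 249.0], [500.0, 123.0]]
[492. 313.   4.]
top [[187, 157], [159, 199], [222, 241], [252, 195]] [[657.0, 377.0], [492.0, 492.0], [320.0, 245.0], [498.0, 122.0]]
[493. 309.   4.]
```

View pics/crop0.png

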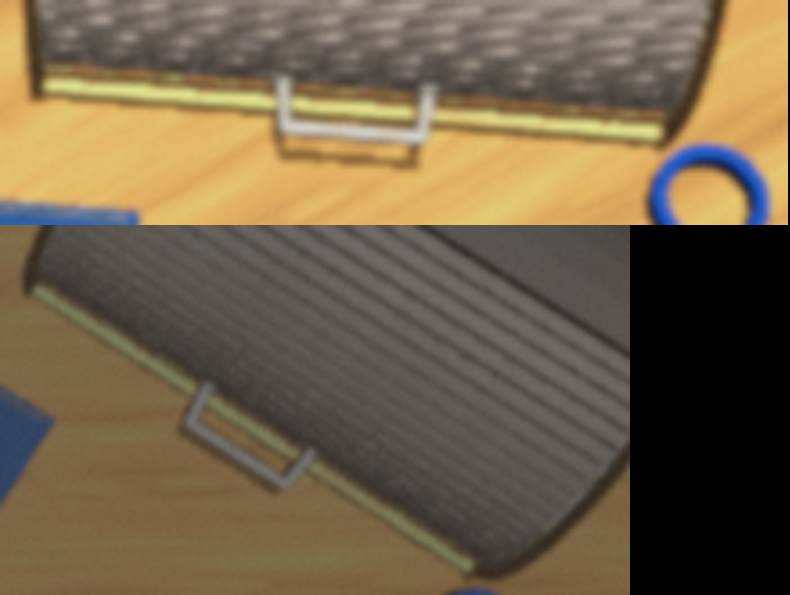

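The crop shows the handle bar ends at side pixels (283.3,193.9) and (313.8,195.4), and at top pixels (291.4,196.1) and (318.9,212.8). The sill runs between side pixels (230,184) and (367,194).

Run:
```python
from h import *
def tri(a,b):
    A=[];B=[]
    for n,p in(('side',a),('top',b)):
        o,d=ray(n,((p[0]+.4)/512,(p[1]+.4)/384));d/=np.linalg.norm(d);P=np.eye(3)-np.outer(d,d);A.append(P);B.append(P@o)
    return np.linalg.lstsq(np.vstack(A),np.hstack(B),rcond=None)[0]
for nm,a,b,z in(('hl',(283.3,193.9),(291.4,196.1),52),('hr',(313.8,195.4),(318.9,212.8),52),('sl',(230,183.9),(249.7,158.1),38),('sr',(367.1,194.3),(371.1,235.3),38)):
    print(nm,np.round(tri(a,b)),np.round(onz('side',((a[0]+.4)/512,(a[1]+.4)/384),z)),np.round(onz('top',((b[0]+.4)/512,(b[1]+.4)/384),z)))
```

```text
hl [488. -28.  55.] [489. -28.  52.] [487. -29.  52.]
hr [ 422. -129.   59.] [ 424. -129.   52.] [ 421. -131.   52.]
sl [646. 129.   8.] [636. 134.  38.] [640. 126.  38.]
sr [ 329. -334.   12.] [ 326. -321.   38.] [ 330. -328.   38.]
```

```bash
cat >> h.py <<'E'
def go(x,y,z,ang):
    s=observe();M=R.from_rotvec(s['tcp_rot']).as_matrix();d=M.T@(np.array([x,y,z])-s['tcp_pos'])
    a=np.degrees(np.arctan2(M[1,1],M[0,1]));t=-(ang-a);t=(t+180)%360-180
    print('go',np.round(d,1),'turn',round(t,1),'len',round(np.linalg.norm(d)),'t',round(s['time'],1),'F',np.round(s['force'],1),'gap',round(s['finger_gap'],1))
E
python3 - <<'E'
from h import *
p=cams.camera_params('wrist');print(np.round(p['tool_from_camera'],3).tolist(),np.round(p['mtx']).tolist())
go(440,-70,270,-34)
E
```

```text
[[0.0, -0.966, -0.26, 65.95], [1.0, 0.0, -0.0, 0.285], [0.0, -0.26, 0.966, -143.527], [0.0, 0.0, 0.0, 1.0]] [[292.0, 0.0, 258.0], [0.0, 292.0, 187.0], [0.0, 0.0, 1.0]]
go [-443.9 -587.6  -38.7] turn 110.1 len 737 t 0.8 F [-0.5  0.9 -0.5] gap 85.0
```

```bash
python3 -m inch '[{"grip":1,"dx":-40,"dy":-55,"dz":-38,"turn":10},{"grip":1,"dx":-80,"dy":-105,"dz":-38,"turn":20},{"grip":1,"dx":-117,"dy":-155,"dz":-38,"turn":30},{"grip":1,"dx":-155,"dy":-205,"dz":-38,"turn":40},{"grip":1,"dx":-192,"dy":-255,"dz":-38,"turn":50},{"grip":1,"dx":-230,"dy":-305,"dz":-38,"turn":60},{"grip":1,"dx":-267,"dy":-355,"dz":-38,"turn":70},{"grip":1,"dx":-305,"dy":-405,"dz":-38,"turn":80},{"grip":1,"dx":-343,"dy":-455,"dz":-38,"turn":90},{"grip":1,"dx":-380,"dy":-505,"dz":-38,"turn":100}]'; python3 -c "
from h import *
go(440,-70,270,-34)"
```

```text
time: 2.05
tcp_pos: [392.4, 37.7, 269.8]
tcp_rot: [-2.637, -1.707, -0.003]
force: [1.4, 0.5, 1.1]
finger_gap: 84.9
grasp_force: 0.0
go [-78.8  87.6  -0.3] turn 9.8 len 118 t 2.0 F [1.4 0.5 1.1] gap 84.9
```

```bash
python3 -m inch '[{"grip":1,"dx":-30,"dy":35,"dz":0,"turn":5},{"grip":1,"dx":-60,"dy":65,"dz":0,"turn":9.8},{"grip":1,"dx":-79,"dy":88,"dz":0,"turn":9.8},{"grip":1,"dx":-79,"dy":88,"dz":0,"turn":9.8},{"grip":1,"dx":-79,"dy":88,"dz":0,"turn":9.8},{"grip":1,"dx":-79,"dy":88,"dz":0,"turn":9.8},{"grip":1,"dx":-79,"dy":88,"dz":0,"turn":9.8},{"grip":1,"dx":-79,"dy":88,"dz":0,"turn":9.8},{"grip":1,"dx":-79,"dy":88,"dz":0,"turn":9.8},{"grip":1,"dx":-79,"dy":88,"dz":0,"turn":9.8}]'; python3 -c "
from h import *
snap('wrist','w1.png');st()"
```

```text
time: 3.3
tcp_pos: [440.3, -68.2, 269.3]
tcp_rot: [-2.769, -1.483, 0.0]
force: [0.2, -0.3, 0.1]
finger_gap: 85.5
grasp_force: 0.0
t 3.35 tcp [440.3 -68.2 269.3] R [[0.554, 0.832, -0.0], [0.832, -0.554, -0.0], [-0.0, -0.0, -1.0]] F [-1.2 -0.4 -0.3] gap 85.3 gf 0.0
```

View pics/w1.png

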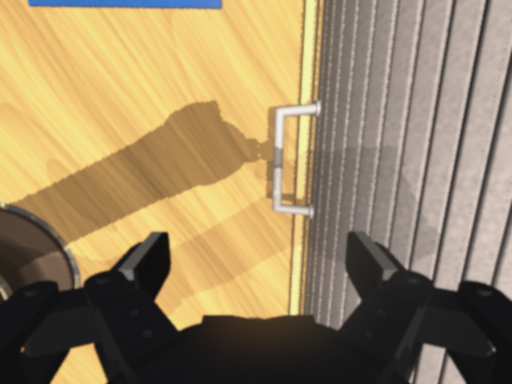

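The wrist view shows the bar from (281,109) to (278,209), and the sill's inner line from (309,0) to (295,315).

```bash
python3 -c "
from h import *
f=lambda u,v,z:onz('wrist',((u+.5)/512,(v+.5)/384),z)
a,b=f(281,107,52),f(278,210,52);d=a-b;print(a,b,(a+b)/2,np.linalg.norm(d),np.degrees(np.arctan2(d[1],d[0])))
a,b=f(303,0,38),f(289,315,38);d=a-b;print(a,b,np.degrees(np.arctan2(d[1],d[0])))
"
```

```text
[500.38758759 -28.16866804  52.        ] [ 427.49225692 -135.59970123   52.        ] [463.93992225 -81.88418464  52.        ] 129.82740899236617 55.8418753747946
[584.73859356  56.13215609  38.        ] [ 349.17474266 -290.67696682   38.        ] 55.814398672664694
```

```bash
python3 -c "
from h import *
go(462,-81,150,-34.2)"
```

```text
go [  1.4  25.1 119.3] turn 0.5 len 122 t 3.4 F [-1.2 -0.4 -0.3] gap 85.3
```

```bash
python3 -m inch '[{"grip":-0.15,"dx":1,"dy":25,"dz":30,"turn":0.5},{"grip":-0.15,"dx":1,"dy":25,"dz":70,"turn":0.5},{"grip":-0.15,"dx":1,"dy":25,"dz":110,"turn":0.5},{"grip":-0.15,"dx":1,"dy":25,"dz":119,"turn":0.5},{"grip":-0.15,"dx":1,"dy":25,"dz":119,"turn":0.5},{"grip":-0.15,"dx":1,"dy":25,"dz":119,"turn":0.5},{"grip":-0.15,"dx":1,"dy":25,"dz":119,"turn":0.5},{"grip":-0.15,"dx":1,"dy":25,"dz":119,"turn":0.5},{"grip":-0.15,"dx":1,"dy":25,"dz":119,"turn":0.5},{"grip":-0.15,"dx":1,"dy":25,"dz":119,"turn":0.5}]'; python3 -c "
from h import *
snap('wrist','w2.png');st()"
```

```text
time: 4.6
tcp_pos: [461.7, -81.2, 150.4]
tcp_rot: [-2.776, -1.471, -0.0]
force: [-0.1, -0.5, -0.3]
finger_gap: 36.4
grasp_force: 0.0
t 4.65 tcp [461.7 -81.2 150.3] R [[0.561, 0.828, 0.0], [0.828, -0.561, 0.0], [0.0, 0.0, -1.0]] F [ 0.2  0.1 -0.6] gap 36.2 gf 0.0
```

View pics/w2.png

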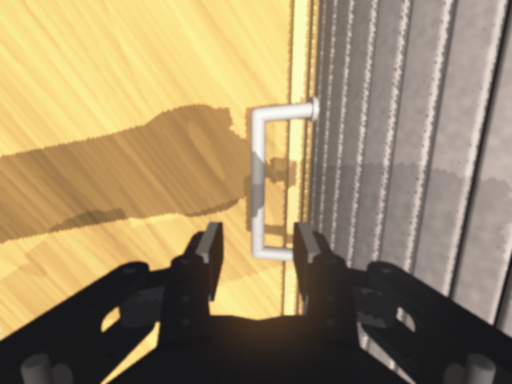

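The bar now lies at column 258, midway between the fingers (222 and 293), so I'll descend and grip it.

```bash
python3 -m inch '[{"grip":-0.15,"dx":0,"dy":0,"dz":40,"turn":0},{"grip":-0.15,"dx":0,"dy":0,"dz":75,"turn":0},{"grip":-0.15,"dx":0,"dy":0,"dz":100,"turn":0},{"grip":-0.15,"dx":0,"dy":0,"dz":115,"turn":0},{"grip":-0.15,"dx":0,"dy":0,"dz":115,"turn":0},{"grip":-1,"dx":0,"dy":0,"dz":115,"turn":0},{"grip":-1,"dx":0,"dy":0,"dz":115,"turn":0},{"grip":-1,"dx":0,"dy":0,"dz":115,"turn":0},{"grip":-1,"dx":0,"dy":0,"dz":115,"turn":0},{"grip":-1,"dx":0,"dy":0,"dz":115,"turn":0}]'; python3 -c "
from h import *
st()
a0=np.arcsin(12/230)
for k in range(1,11):
    t=a0+k*1.0/10; print(k,np.round([230*(np.cos(a0)-np.cos(t)),-230*(np.sin(t)-12/230)],0))
for k in range(1,11):
    t=a0+1+k*0.05; print(k,np.round([230*(np.cos(a0+1)-np.cos(t)),-230*(np.sin(t)-np.sin(a0+1))],0))
"
```

```text
time: 5.9
tcp_pos: [461.8, -81.0, 36.0]
tcp_rot: [-2.775, -1.471, -0.001]
force: [-4.1, 2.4, 6.2]
finger_gap: 10.1
grasp_force: 58.7
t 5.9 tcp [461.8 -81.   36. ] R [[0.561, 0.828, 0.001], [0.828, -0.561, 0.001], [0.001, -0.0, -1.0]] F [-4.1  2.4  6.2] gap 10.1 gf 58.7
1 [  2. -23.]
2 [  7. -45.]
3 [ 14. -67.]
4 [ 23. -88.]
5 [  34. -109.]
6 [  47. -128.]
7 [  62. -145.]
8 [  78. -161.]
9 [  96. -175.]
10 [ 116. -188.]
1 [10. -5.]
2 [ 21. -10.]
3 [ 31. -15.]
4 [ 42. -19.]
5 [ 53. -22.]
6 [ 64. -25.]
7 [ 75. -27.]
8 [ 87. -29.]
9 [ 98. -30.]
10 [110. -30.]
```

```bash
python3 -m inch '[{"grip":-1,"dx":0,"dy":2,"dz":-23,"turn":0},{"grip":-1,"dx":0,"dy":7,"dz":-45,"turn":0},{"grip":-1,"dx":0,"dy":14,"dz":-67,"turn":0},{"grip":-1,"dx":0,"dy":23,"dz":-88,"turn":0},{"grip":-1,"dx":0,"dy":34,"dz":-109,"turn":0},{"grip":-1,"dx":0,"dy":47,"dz":-128,"turn":0},{"grip":-1,"dx":0,"dy":62,"dz":-145,"turn":0},{"grip":-1,"dx":0,"dy":78,"dz":-161,"turn":0},{"grip":-1,"dx":0,"dy":96,"dz":-175,"turn":0},{"grip":-1,"dx":0,"dy":116,"dz":-188,"turn":0}]'
```

```text
time: 7.15
tcp_pos: [554.9, -145.0, 225.2]
tcp_rot: [-2.769, -1.468, 0.004]
force: [-2.4, -0.1, 0.9]
finger_gap: 9.5
grasp_force: 60.8
```

```bash
python3 -m inch '[{"grip":-1,"dx":0,"dy":10,"dz":-5,"turn":0},{"grip":-1,"dx":0,"dy":21,"dz":-10,"turn":0},{"grip":-1,"dx":0,"dy":31,"dz":-15,"turn":0},{"grip":-1,"dx":0,"dy":42,"dz":-19,"turn":0},{"grip":-1,"dx":0,"dy":53,"dz":-22,"turn":0},{"grip":-1,"dx":0,"dy":64,"dz":-25,"turn":0},{"grip":-1,"dx":0,"dy":75,"dz":-27,"turn":0},{"grip":-1,"dx":0,"dy":87,"dz":-29,"turn":0},{"grip":-1,"dx":0,"dy":98,"dz":-30,"turn":0},{"grip":-1,"dx":0,"dy":107,"dz":-30,"turn":0}]'
```

```text
time: 8.4
tcp_pos: [646.7, -208.2, 254.2]
tcp_rot: [2.775, 1.469, 0.0]
force: [-3.1, -4.1, 8.6]
finger_gap: 9.5
grasp_force: 65.6
```

Now I'll open the fingers, rise clear, and back off to the front for a look inside.

```bash
python3 -m inch '[{"grip":-0.15,"dx":0,"dy":0,"dz":0,"turn":0},{"grip":-0.15,"dx":0,"dy":0,"dz":0,"turn":0},{"grip":-0.15,"dx":0,"dy":0,"dz":0,"turn":0},{"grip":-0.15,"dx":0,"dy":0,"dz":-25,"turn":0},{"grip":-0.15,"dx":0,"dy":0,"dz":-60,"turn":0},{"grip":0.5,"dx":0,"dy":-40,"dz":-80,"turn":0},{"grip":1,"dx":0,"dy":-100,"dz":-80,"turn":0},{"grip":1,"dx":0,"dy":-160,"dz":-80,"turn":0},{"grip":1,"dx":0,"dy":-210,"dz":-80,"turn":0},{"grip":1,"dx":0,"dy":-210,"dz":-80,"turn":0}]'
python3 - <<'E'
from h import *
_,s=snap('wrist','w3.png');st()
print('lampW',find('lamp','wrist',80,s,.2));print('spW',find('spool1','wrist',46,s,.2));print('dock',find('dock','wrist',32,s,.2))
_,s2=snap('side','s3.png');print('lampS',find('lamp','side',80,None,.2));print('spS',find('spool1','side',46,None,.2))
_,s2=snap('top','t3.png');print('lampT',find('lamp','top',80,None,.2));print('spT',find('spool1','top',46,None,.2))
a=cv2.imread('pics/w3.png');b=cv2.imread('pics/s3.png')
cv2.imwrite('pics/c3.png',np.hstack([cv2.resize(a,(400,300)),cv2.resize(b[80:230,200:400],(400,300),interpolation=cv2.INTER_CUBIC)]))
E
```

```text
time: 9.65
tcp_pos: [470.2, -85.8, 333.5]
tcp_rot: [-2.769, -1.476, -0.004]
force: [1.7, -0.1, -0.3]
finger_gap: 85.2
grasp_force: 0.0
t 9.7 tcp [471.8 -86.9 333.8] R [[0.558, 0.83, 0.002], [0.83, -0.558, 0.003], [0.003, -0.0, -1.0]] F [ 0.2  0.2 -0.1] gap 85.2 gf 0.0
lampW [(0.77, [0.677, 0.027], [659.0, 5.0, 80.0])]
spW [(0.97, [0.662, 0.487], [545.0, -195.0, 46.0]), (0.88, [0.65, 0.322], [585.0, -108.0, 46.0]), (0.75, [0.658, 0.168], [629.0, -42.0, 46.0]), (0.61, [0.628, 0.618], [480.0, -251.0, 46.0]), (0.39, [0.673, 0.022], [671.0, 12.0, 46.0])]
dock [(0.96, [0.649, 0.045], [658.0, 13.0, 32.0])]
lampS [(0.64, [0.48, 0.417], [681.0, 35.0, 80.0])]
spS [(0.65, [0.526, 0.435], [621.0, -39.0, 46.0]), (0.63, [0.641, 0.438], [497.0, -244.0, 46.0]), (0.62, [0.565, 0.423], [597.0, -119.0, 46.0]), (0.54, [0.62, 0.434], [525.0, -209.0, 46.0])]
lampT [(0.54, [0.539, 0.377], [683.0, 27.0, 80.0])]
spT [(0.69, [0.612, 0.446], [582.0, -115.0, 46.0]), (0.55, [0.568, 0.409], [639.0, -30.0, 46.0])]
```

View pics/c3.png

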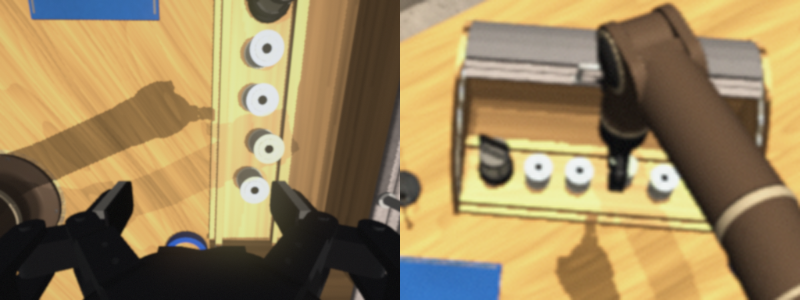

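The roll-top is up and staying up. Lamp and dock are at the cabinet's left end, and four spools are visible. The row pitch suggests a fifth at the right end, hidden by the gripper, so I'll look there.

```bash
python3 -c "
from h import *
go(452,-312,200,-34.2)"
```

```text
go [-195.8  108.3  133.2] turn -0.0 len 260 t 10.2 F [ 0.4 -0.8 -0.2] gap 85.5
```

```bash
python3 -m inch '[{"grip":1,"dx":-40,"dy":22,"dz":25,"turn":0},{"grip":1,"dx":-80,"dy":44,"dz":50,"turn":0},{"grip":1,"dx":-120,"dy":66,"dz":80,"turn":0},{"grip":1,"dx":-160,"dy":88,"dz":105,"turn":0},{"grip":1,"dx":-190,"dy":106,"dz":130,"turn":0},{"grip":1,"dx":-196,"dy":108,"dz":133,"turn":0},{"grip":1,"dx":-196,"dy":108,"dz":133,"turn":0},{"grip":1,"dx":-196,"dy":108,"dz":133,"turn":0},{"grip":1,"dx":-196,"dy":108,"dz":133,"turn":0},{"grip":1,"dx":-196,"dy":108,"dz":133,"turn":0}]'
python3 - <<'E'
from h import *
_,s=snap('wrist','w4.png');st()
print('spW',find('spool1','wrist',50,s,.2))
snap('side','s4.png');print('spS',find('spool1','side',50,None,.2),find('lamp','side',80,None,.2))
E
```

```text
time: 11.4
tcp_pos: [452.3, -310.6, 200.7]
tcp_rot: [2.775, 1.473, 0.002]
force: [0.2, 0.4, 1.2]
finger_gap: 85.3
grasp_force: 0.0
t 11.45 tcp [ 452.2 -310.8  200.7] R [[0.56, 0.828, 0.001], [0.828, -0.56, 0.0], [0.001, 0.001, -1.0]] F [ 0.1 -0.4 -0.1] gap 85.6 gf 0.0
spW [(0.78, [0.48, 0.277], [480.0, -248.0, 50.0])]
spS [(0.79, [0.61, 0.438], [529.0, -185.0, 50.0]), (0.76, [0.524, 0.434], [624.0, -34.0, 50.0]), (0.54, [0.642, 0.436], [498.0, -246.0, 50.0]), (0.51, [0.561, 0.433], [587.0, -102.0, 50.0])] [(0.58, [0.475, 0.41], [697.0, 40.0, 80.0]), (0.4, [0.58, 0.309], [740.0, -238.0, 80.0])]
```

View pics/w4.png

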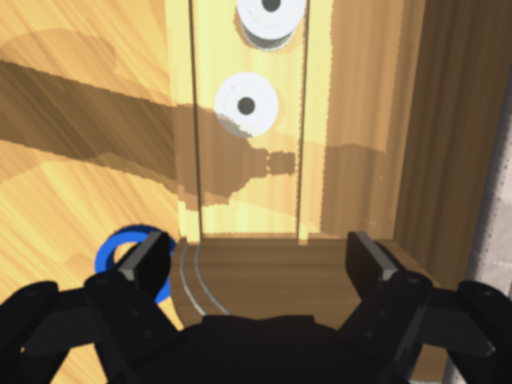

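There is no fifth spool: the right cheek begins just past the fourth. That spool's top flange is at (246,105).

```bash
cat >> h.py <<'E'
def circ(s,z=74,im=None,lo=150):
    """white flange blobs near the view: centre in world at height z"""
    h=cv2.cvtColor(im,cv2.COLOR_RGB2HSV);m=cv2.inRange(h,(0,0,lo),(180,50,255))
    out=[]
    for c in cv2.findContours(m,0,2)[0]:
        if cv2.contourArea(c)<900: continue
        (u,v),rr=cv2.minEnclosingCircle(c)
        out.append((round(u),round(v),round(rr),np.round(onz('wrist',((u+.5)/512,(v+.5)/384),z,s)[:2],1).tolist()))
    return out
E
python3 - <<'E'
from h import *
s=observe();print(circ(s,74,cv2.imread('pics/w4.png')[:,:,::-1]))
p=onz('wrist',(246.5/512,105.5/384),74,s);print(p)
go(p[0],p[1],150,-34.2);go(p[0],p[1],42,-34.2)
E
```

```text
[(508, 211, 83, [636.7, -474.7]), (246, 104, 33, [481.8, -248.6]), (270, 14, 37, [539.3, -201.0])]
[ 481.49766044 -248.95591874   74.        ]
go [ 68.2 -10.4  50.4] turn 0.1 len 85 t 11.7 F [-0.1 -0.6 -0.1] gap 85.2
go [ 68.2 -10.4 158.4] turn 0.1 len 173 t 11.7 F [-0.1 -0.6 -0.1] gap 85.2
```

```bash
python3 -m inch '[{"grip":1,"dx":40,"dy":-6,"dz":20,"turn":0},{"grip":1,"dx":68,"dy":-10,"dz":55,"turn":0},{"grip":1,"dx":68,"dy":-10,"dz":95,"turn":0},{"grip":1,"dx":68,"dy":-10,"dz":135,"turn":0},{"grip":1,"dx":68,"dy":-10,"dz":157,"turn":0},{"grip":1,"dx":68,"dy":-10,"dz":158,"turn":0},{"grip":-1,"dx":68,"dy":-10,"dz":158,"turn":0},{"grip":-1,"dx":68,"dy":-10,"dz":158,"turn":0},{"grip":-1,"dx":68,"dy":-10,"dz":158,"turn":0},{"grip":-1,"dx":68,"dy":-10,"dz":158,"turn":0}]'
python3 - <<'E'
from h import *
st()
u=np.array([.562,.827]);v=np.array([.827,-.562]);c=np.array([492,311])
for a,b in((95,-50),(-95,-50),(-95,50),(95,50),(0,0)):
    p=c+a*u+b*v;print(a,b,p.round());go(p[0],p[1],170,-34.2)
E
```

```text
time: 12.9
tcp_pos: [482.4, -249.9, 43.8]
tcp_rot: [2.775, 1.471, 0.003]
force: [-0.5, 0.4, 4.9]
finger_gap: 54.3
grasp_force: 62.5
t 12.9 tcp [ 482.4 -249.9   43.8] R [[0.561, 0.828, 0.002], [0.828, -0.561, -0.0], [0.001, 0.002, -1.0]] F [-0.5  0.4  4.9] gap 54.3 gf 62.5
95 -50 [504. 418.]
go [ 564.7 -356.6 -126.4] turn 0.0 len 680 t 12.9 F [-0.5  0.4  4.9] gap 54.3
-95 -50 [397. 261.]
go [ 374.7 -356.8 -126.6] turn 0.0 len 533 t 12.9 F [-0.5  0.4  4.9] gap 54.3
-95 50 [480. 204.]
go [ 374.6 -256.8 -126.4] turn 0.0 len 471 t 12.9 F [-0.5  0.4  4.9] gap 54.3
95 50 [587. 361.]
go [ 564.6 -256.6 -126.2] turn 0.0 len 633 t 12.9 F [-0.5  0.4  4.9] gap 54.3
0 0 [492. 311.]
go [ 469.7 -306.7 -126.4] turn 0.0 len 575 t 12.9 F [-0.5  0.4  4.9] gap 54.3
```

```bash
python3 -m inch '[{"grip":-1,"dx":0,"dy":0,"dz":-30,"turn":0},{"grip":-1,"dx":0,"dy":0,"dz":-75,"turn":0},{"grip":-1,"dx":20,"dy":-30,"dz":-115,"turn":0},{"grip":-1,"dx":60,"dy":-65,"dz":-126,"turn":0},{"grip":-1,"dx":105,"dy":-100,"dz":-126,"turn":0},{"grip":-1,"dx":153,"dy":-130,"dz":-126,"turn":0},{"grip":-1,"dx":203,"dy":-160,"dz":-126,"turn":0},{"grip":-1,"dx":253,"dy":-190,"dz":-126,"turn":0},{"grip":-1,"dx":303,"dy":-220,"dz":-126,"turn":0},{"grip":-1,"dx":353,"dy":-250,"dz":-126,"turn":0}]'
python3 - <<'E'
from h import *
st();go(501,420,170,-34.2)
E
```

```text
time: 14.15
tcp_pos: [472.9, 185.1, 169.2]
tcp_rot: [-2.775, -1.471, -0.003]
force: [-0.1, -0.2, -2.4]
finger_gap: 54.5
grasp_force: 64.3
t 14.15 tcp [472.9 185.1 169.2] R [[0.561, 0.828, 0.001], [0.828, -0.561, 0.002], [0.002, 0.0, -1.0]] F [-0.1 -0.2 -2.4] gap 54.5 gf 64.3
go [ 210.2 -108.6   -0.4] turn 0.0 len 237 t 14.2 F [-0.1 -0.2 -2.4] gap 54.5
```

```bash
python3 -m inch '[{"grip":-1,"dx":50,"dy":-26,"dz":0,"turn":0},{"grip":-1,"dx":105,"dy":-54,"dz":0,"turn":0},{"grip":-1,"dx":160,"dy":-83,"dz":0,"turn":0},{"grip":-1,"dx":205,"dy":-106,"dz":20,"turn":0},{"grip":-1,"dx":210,"dy":-109,"dz":60,"turn":0},{"grip":-1,"dx":210,"dy":-109,"dz":100,"turn":0},{"grip":-1,"dx":210,"dy":-109,"dz":125,"turn":0},{"grip":-1,"dx":210,"dy":-109,"dz":135,"turn":0},{"grip":-1,"dx":210,"dy":-109,"dz":139,"turn":0},{"grip":-1,"dx":210,"dy":-109,"dz":139,"turn":0}]'
```

```text
time: 15.4
tcp_pos: [501.3, 418.4, 30.5]
tcp_rot: [-2.775, -1.471, -0.003]
force: [0.4, -0.1, -2.2]
finger_gap: 54.6
grasp_force: 64.7
```

```bash
python3 -m inch '[{"grip":-1,"dx":0,"dy":0,"dz":1,"turn":0},{"grip":0.6,"dx":0,"dy":0,"dz":1,"turn":0},{"grip":0.8,"dx":0,"dy":0,"dz":1,"turn":0},{"grip":0.8,"dx":0,"dy":0,"dz":-20,"turn":0},{"grip":0.8,"dx":0,"dy":0,"dz":-60,"turn":0},{"grip":1,"dx":-10,"dy":0,"dz":-110,"turn":0},{"grip":1,"dx":-50,"dy":5,"dz":-140,"turn":0},{"grip":1,"dx":-105,"dy":15,"dz":-140,"turn":0},{"grip":1,"dx":-160,"dy":30,"dz":-140,"turn":0},{"grip":1,"dx":-210,"dy":55,"dz":-140,"turn":0}]'
python3 - <<'E'
from h import *
st();go(525,-185,170,-34.2)
im,s=snap('wrist','w5.png');print(find('mat','wrist',4,s,.2),find('spool1','wrist',4,s,.2))
E
```

```text
time: 16.65
tcp_pos: [427.5, 211.9, 170.4]
tcp_rot: [-2.774, -1.471, -0.002]
force: [0.7, -0.2, 0.6]
finger_gap: 85.2
grasp_force: 0.0
t 16.65 tcp [427.5 211.9 170.4] R [[0.561, 0.828, 0.0], [0.828, -0.561, 0.002], [0.002, -0.001, -1.0]] F [ 0.7 -0.2  0.6] gap 85.2 gf 0.0
go [-273.9  303.4   -0.4] turn 0.1 len 409 t 16.6 F [ 0.7 -0.2  0.6] gap 85.2
[(0.92, [0.503, 0.253], [470.0, 276.0, 4.0])] []
```

View pics/w5.png

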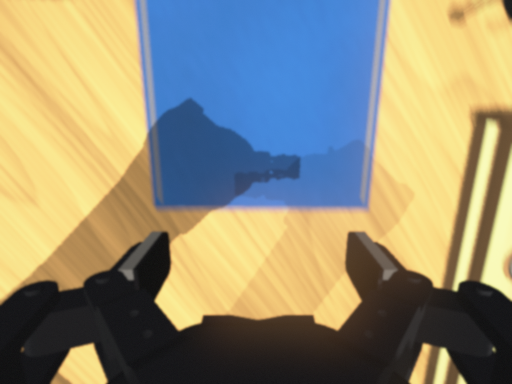

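The mat's near edge runs from (157,207) to (368,207); the motion is still settling slightly.

Run:
```python
from h import *
s=observe();f=lambda u,v:onz('wrist',((u+.5)/512,(v+.5)/384),4,s)[:2]
a,b=f(156,208),f(369,208);e=(b-a);print(a,b,np.linalg.norm(e),np.degrees(np.arctan2(e[1],e[0])))
e/=np.linalg.norm(e);u=np.array([-e[1],e[0]]);c=(a+b)/2+160*u;print('center',c,'u',u,'spool1 rel',(np.array([501.3,418.4])-c)@u,(np.array([501.3,418.4])-c)@e)
```

```text
[310.13944283 240.47490441] [507.18740494 105.63466216] 238.76723037780224 -34.38390010197108
center [499.02104426 305.09833838] u [0.56473513 0.82527222] spool1 rel 94.79172010122083 -62.10466944083197
```

```bash
python3 -m inch '[{"grip":1,"dx":-40,"dy":30,"dz":0,"turn":0},{"grip":1,"dx":-80,"dy":70,"dz":0,"turn":0},{"grip":1,"dx":-118,"dy":110,"dz":0,"turn":0},{"grip":1,"dx":-155,"dy":155,"dz":0,"turn":0},{"grip":1,"dx":-193,"dy":200,"dz":0,"turn":0},{"grip":1,"dx":-230,"dy":245,"dz":0,"turn":0},{"grip":1,"dx":-265,"dy":290,"dz":0,"turn":0},{"grip":1,"dx":-274,"dy":303,"dz":0,"turn":0},{"grip":1,"dx":-274,"dy":303,"dz":0,"turn":0},{"grip":1,"dx":-274,"dy":303,"dz":0,"turn":0}]'
python3 - <<'E'
from h import *
st();im,s=snap('wrist','w6.png');print(circ(s,74,im));print(find('spool1','wrist',60,s,.2))
E
```

```text
time: 18.05
tcp_pos: [525.4, -181.4, 169.2]
tcp_rot: [-2.773, -1.474, -0.0]
force: [-0.1, 0.2, -0.5]
finger_gap: 85.4
grasp_force: 0.0
t 18.05 tcp [ 525.4 -181.4  169.2] R [[0.56, 0.829, -0.0], [0.829, -0.56, 0.001], [0.001, -0.001, -1.0]] F [-0.1  0.2 -0.5] gap 85.4 gf 0.0
[(284, 182, 36, [546.8, -188.8]), (264, 74, 40, [580.1, -108.7])]
[(0.9, [0.519, 0.02], [609.0, -68.0, 60.0]), (0.66, [0.52, 0.192], [582.0, -108.0, 60.0])]
```

```bash
python3 -c "
from h import *
go(546.5,-189,43,-34.2)"
```

```text
go [  5.4  21.8 126.3] turn 0.2 len 128 t 18.1 F [-0.8 -0.9  0.7] gap 85.4
```

```bash
python3 -m inch '[{"grip":1,"dx":5,"dy":22,"dz":30,"turn":0},{"grip":1,"dx":5,"dy":22,"dz":70,"turn":0},{"grip":1,"dx":5,"dy":22,"dz":105,"turn":0},{"grip":1,"dx":5,"dy":22,"dz":126,"turn":0},{"grip":1,"dx":5,"dy":22,"dz":126,"turn":0},{"grip":-1,"dx":5,"dy":22,"dz":126,"turn":0},{"grip":-1,"dx":5,"dy":22,"dz":126,"turn":0},{"grip":-1,"dx":5,"dy":22,"dz":126,"turn":0},{"grip":-1,"dx":5,"dy":22,"dz":126,"turn":0},{"grip":-1,"dx":5,"dy":22,"dz":126,"turn":0}]'
python3 - <<'E'
from h import *
st()
u=np.array([.565,.825]);v=np.array([.825,-.565]);c=np.array([499,305])
for a,b in((95,58),(-95,-55),(-95,55),(0,0)):
    p=c+a*u+b*v;print(a,b,p.round());go(p[0],p[1],170,-34.2)
E
```

```text
time: 19.4
tcp_pos: [547.1, -191.9, 45.0]
tcp_rot: [2.775, 1.471, 0.004]
force: [-1.3, 1.4, 6.4]
finger_gap: 54.2
grasp_force: 62.2
t 19.4 tcp [ 547.1 -191.9   45. ] R [[0.561, 0.828, 0.002], [0.828, -0.561, 0.0], [0.002, 0.002, -1.0]] F [-1.3  1.4  6.4] gap 54.2 gf 62.2
95 58 [601. 351.]
go [ 479.2 -260.1 -124.7] turn 0.1 len 559 t 19.4 F [-1.3  1.4  6.4] gap 54.2
-95 -55 [400. 258.]
go [ 289.7 -373.9 -125.2] turn 0.1 len 489 t 19.4 F [-1.3  1.4  6.4] gap 54.2
-95 55 [491. 196.]
go [ 289.2 -264.  -125. ] turn 0.1 len 411 t 19.4 F [-1.3  1.4  6.4] gap 54.2
0 0 [499. 305.]
go [ 384.4 -318.5 -124.9] turn 0.1 len 515 t 19.4 F [-1.3  1.4  6.4] gap 54.2
```

```bash
python3 -m inch '[{"grip":-1,"dx":0,"dy":0,"dz":-30,"turn":0},{"grip":-1,"dx":0,"dy":0,"dz":-75,"turn":0},{"grip":-1,"dx":5,"dy":-35,"dz":-115,"turn":0},{"grip":-1,"dx":20,"dy":-85,"dz":-125,"turn":0},{"grip":-1,"dx":45,"dy":-135,"dz":-125,"turn":0},{"grip":-1,"dx":75,"dy":-180,"dz":-125,"turn":0},{"grip":-1,"dx":115,"dy":-220,"dz":-125,"turn":0},{"grip":-1,"dx":160,"dy":-255,"dz":-125,"turn":0},{"grip":-1,"dx":215,"dy":-265,"dz":-125,"turn":0},{"grip":-1,"dx":270,"dy":-265,"dz":-125,"turn":0}]'
python3 - <<'E'
from h import *
st();go(601,351,170,-34.2)
E
```

```text
time: 20.65
tcp_pos: [478.3, 183.2, 169.1]
tcp_rot: [-2.772, -1.473, -0.002]
force: [0.8, -0.5, -1.1]
finger_gap: 54.3
grasp_force: 65.0
t 20.65 tcp [478.3 183.2 169.1] R [[0.56, 0.829, 0.0], [0.829, -0.56, 0.003], [0.002, -0.001, -1.0]] F [ 0.8 -0.5 -1.1] gap 54.3 gf 65.0
go [207.7   7.8  -0.4] turn 0.2 len 208 t 20.6 F [ 0.8 -0.5 -1.1] gap 54.3
```

```bash
python3 -m inch '[{"grip":-1,"dx":50,"dy":0,"dz":0,"turn":0},{"grip":-1,"dx":105,"dy":2,"dz":0,"turn":0},{"grip":-1,"dx":160,"dy":5,"dz":0,"turn":0},{"grip":-1,"dx":200,"dy":7,"dz":20,"turn":0},{"grip":-1,"dx":208,"dy":7,"dz":60,"turn":0},{"grip":-1,"dx":208,"dy":7,"dz":100,"turn":0},{"grip":-1,"dx":208,"dy":7,"dz":125,"turn":0},{"grip":-1,"dx":208,"dy":7,"dz":135,"turn":0},{"grip":-1,"dx":208,"dy":7,"dz":138.5,"turn":0},{"grip":-1,"dx":208,"dy":7,"dz":138.5,"turn":0}]'
```

```text
time: 21.9
tcp_pos: [601.8, 349.0, 31.4]
tcp_rot: [-2.776, -1.471, -0.003]
force: [-0.0, 0.1, -1.9]
finger_gap: 54.4
grasp_force: 65.4
```

Release, then return toward the third spool.

```bash
python3 -m inch '[{"grip":-1,"dx":0,"dy":0,"dz":1,"turn":0},{"grip":0.6,"dx":0,"dy":0,"dz":1,"turn":0},{"grip":0.8,"dx":0,"dy":0,"dz":1,"turn":0},{"grip":0.8,"dx":0,"dy":0,"dz":-20,"turn":0},{"grip":0.8,"dx":0,"dy":0,"dz":-60,"turn":0},{"grip":1,"dx":-10,"dy":0,"dz":-110,"turn":0},{"grip":1,"dx":-50,"dy":-10,"dz":-139,"turn":0},{"grip":1,"dx":-105,"dy":-20,"dz":-139,"turn":0},{"grip":1,"dx":-160,"dy":-30,"dz":-139,"turn":0},{"grip":1,"dx":-215,"dy":-30,"dz":-139,"turn":0}]'
python3 - <<'E'
from h import *
go(560,-120,170,-34.2)
E
```

```text
time: 23.15
tcp_pos: [454.4, 186.6, 169.8]
tcp_rot: [-2.774, -1.471, -0.002]
force: [0.0, 0.1, 1.6]
finger_gap: 85.4
grasp_force: 0.0
go [-194.6  259.4   -0.7] turn 0.1 len 324 t 23.1 F [0.  0.1 1.6] gap 85.4
```

```bash
python3 -m inch '[{"grip":1,"dx":-45,"dy":20,"dz":0,"turn":0},{"grip":1,"dx":-90,"dy":50,"dz":0,"turn":0},{"grip":1,"dx":-130,"dy":90,"dz":0,"turn":0},{"grip":1,"dx":-160,"dy":135,"dz":0,"turn":0},{"grip":1,"dx":-185,"dy":185,"dz":0,"turn":0},{"grip":1,"dx":-195,"dy":235,"dz":0,"turn":0},{"grip":1,"dx":-195,"dy":259,"dz":0,"turn":0},{"grip":1,"dx":-195,"dy":259,"dz":0,"turn":0},{"grip":1,"dx":-195,"dy":259,"dz":0,"turn":0},{"grip":1,"dx":-195,"dy":259,"dz":0,"turn":0}]'
python3 - <<'E'
from h import *
st();im,s=snap('wrist','w7.png');c=circ(s,74,im);print(c);print(find('spool1','wrist',60,s,.2),find('lamp','wrist',80,s,.2))
p=min((k[3] for k in c),key=lambda q:np.hypot(q[0]-580,q[1]+109));print(p);go(p[0],p[1],43,-34.2)
E
```

```text
time: 24.4
tcp_pos: [559.8, -118.2, 169.1]
tcp_rot: [-2.774, -1.472, -0.001]
force: [-0.1, 0.4, -0.7]
finger_gap: 85.6
grasp_force: 0.0
t 24.4 tcp [ 559.8 -118.2  169.1] R [[0.561, 0.828, 0.0], [0.828, -0.561, 0.001], [0.001, -0.0, -1.0]] F [-0.1  0.4 -0.7] gap 85.6 gf 0.0
[(272, 163, 34, [581.6, -106.8]), (273, 59, 41, [626.1, -40.4])]
[(0.98, [0.534, 0.431], [581.0, -111.0, 60.0]), (0.56, [0.54, 0.154], [630.0, -40.0, 60.0]), (0.47, [0.076, 0.004], [502.0, 96.0, 60.0])] []
[581.6, -106.8]
go [ 21.5  11.3 126. ] turn 0.1 len 128 t 24.6 F [-0.1  0.3 -0.2] gap 85.4
```

View pics/w7.png

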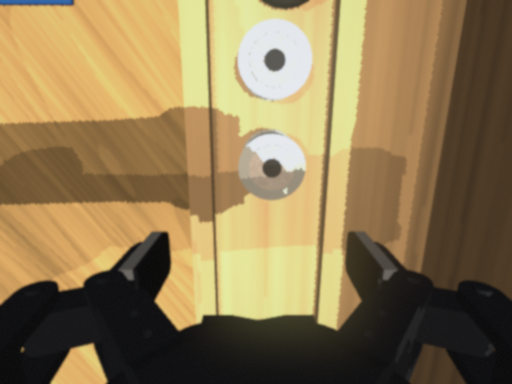

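Two spools remain in the row. The nearest one's hub is at (272,168), so I correct the along-row shift to about 18 mm.

```bash
python3 -m inch '[{"grip":1,"dx":18,"dy":11,"dz":30,"turn":0},{"grip":1,"dx":18,"dy":11,"dz":70,"turn":0},{"grip":1,"dx":18,"dy":11,"dz":105,"turn":0},{"grip":1,"dx":18,"dy":11,"dz":126,"turn":0},{"grip":1,"dx":18,"dy":11,"dz":126,"turn":0},{"grip":-1,"dx":18,"dy":11,"dz":126,"turn":0},{"grip":-1,"dx":18,"dy":11,"dz":126,"turn":0},{"grip":-1,"dx":18,"dy":11,"dz":126,"turn":0},{"grip":-1,"dx":18,"dy":11,"dz":126,"turn":0},{"grip":-1,"dx":18,"dy":11,"dz":126,"turn":0}]'
python3 - <<'E'
from h import *
st();go(400,258,170,-34.2)
E
```

```text
time: 25.8
tcp_pos: [580.5, -110.6, 44.5]
tcp_rot: [2.775, 1.471, 0.004]
force: [-0.7, 0.7, 5.1]
finger_gap: 54.5
grasp_force: 62.6
t 25.8 tcp [ 580.5 -110.6   44.5] R [[0.561, 0.828, 0.002], [0.828, -0.561, 0.0], [0.002, 0.002, -1.0]] F [-0.7  0.7  5.1] gap 54.5 gf 62.6
go [ 203.9 -356.1 -125.8] turn 0.0 len 429 t 25.8 F [-0.7  0.7  5.1] gap 54.5
```

```bash
python3 -m inch '[{"grip":-1,"dx":0,"dy":0,"dz":-30,"turn":0},{"grip":-1,"dx":0,"dy":0,"dz":-75,"turn":0},{"grip":-1,"dx":0,"dy":-35,"dz":-115,"turn":0},{"grip":-1,"dx":10,"dy":-90,"dz":-126,"turn":0},{"grip":-1,"dx":30,"dy":-145,"dz":-126,"turn":0},{"grip":-1,"dx":60,"dy":-195,"dz":-126,"turn":0},{"grip":-1,"dx":90,"dy":-245,"dz":-126,"turn":0},{"grip":-1,"dx":120,"dy":-295,"dz":-126,"turn":0},{"grip":-1,"dx":155,"dy":-340,"dz":-126,"turn":0},{"grip":-1,"dx":190,"dy":-356,"dz":-126,"turn":0}]'
python3 - <<'E'
from h import *
go(400,258,170,-34.2)
E
```

```text
time: 27.05
tcp_pos: [389.5, 249.6, 169.4]
tcp_rot: [-2.77, -1.475, -0.0]
force: [0.6, -0.9, -1.2]
finger_gap: 54.6
grasp_force: 64.5
go [12.8  4.  -0.6] turn 0.3 len 13 t 27.1 F [ 0.6 -0.9 -1.2] gap 54.6
```

```bash
python3 -m inch '[{"grip":-1,"dx":13,"dy":1,"dz":40,"turn":0},{"grip":-1,"dx":13,"dy":1,"dz":85,"turn":0},{"grip":-1,"dx":13,"dy":1,"dz":120,"turn":0},{"grip":-1,"dx":13,"dy":1,"dz":134,"turn":0},{"grip":-1,"dx":13,"dy":1,"dz":138.5,"turn":0},{"grip":-1,"dx":13,"dy":1,"dz":139.5,"turn":0},{"grip":0.6,"dx":13,"dy":1,"dz":139.5,"turn":0},{"grip":0.8,"dx":13,"dy":1,"dz":139.5,"turn":0},{"grip":0.8,"dx":13,"dy":1,"dz":115,"turn":0},{"grip":0.8,"dx":13,"dy":1,"dz":70,"turn":0}]'
python3 - <<'E'
from h import *
go(604,-53,170,-34.2)
E
```

```text
time: 28.3
tcp_pos: [399.3, 256.4, 99.1]
tcp_rot: [2.775, 1.471, -0.003]
force: [0.6, 0.3, 0.9]
finger_gap: 76.5
grasp_force: 0.0
go [-141.2  343.1  -70.6] turn 0.0 len 378 t 28.3 F [0.6 0.3 0.9] gap 76.5
```

```bash
python3 -m inch '[{"grip":1,"dx":-30,"dy":10,"dz":-45,"turn":0},{"grip":1,"dx":-75,"dy":40,"dz":-71,"turn":0},{"grip":1,"dx":-110,"dy":85,"dz":-71,"turn":0},{"grip":1,"dx":-135,"dy":135,"dz":-71,"turn":0},{"grip":1,"dx":-141,"dy":190,"dz":-71,"turn":0},{"grip":1,"dx":-141,"dy":245,"dz":-71,"turn":0},{"grip":1,"dx":-141,"dy":300,"dz":-71,"turn":0},{"grip":1,"dx":-141,"dy":343,"dz":-71,"turn":0},{"grip":1,"dx":-141,"dy":343,"dz":-71,"turn":0},{"grip":1,"dx":-141,"dy":343,"dz":-71,"turn":0}]'
python3 - <<'E'
from h import *
st();im,s=snap('wrist','w8.png');c=circ(s,74,im);print(c);print(find('spool1','wrist',60,s,.2),find('lamp','wrist',90,s,.2))
h=[np.round(onz('wrist',a['xy'],150,s)) for a in cams.find_in('lamp_grip','wrist')];print(h)
p=min((k[3] for k in c),key=lambda q:np.hypot(q[0]-626,q[1]+40));print(p);go(p[0],p[1],43,-34.2)
E
```

```text
time: 29.55
tcp_pos: [603.9, -52.3, 169.7]
tcp_rot: [-2.776, -1.47, 0.001]
force: [-0.9, -0.9, 0.3]
finger_gap: 85.6
grasp_force: 0.0
t 29.55 tcp [603.9 -52.3 169.7] R [[0.562, 0.827, -0.001], [0.827, -0.562, 0.0], [-0.0, -0.001, -1.0]] F [-0.9 -0.9  0.3] gap 85.6 gf 0.0
[(274, 160, 34, [628.4, -39.6]), (316, 43, 45, [702.8, 16.6]), (272, 33, 36, [679.3, 40.7])]
[(0.65, [0.535, 0.414], [628.0, -41.0, 60.0]), (0.36, [0.077, 0.128], [522.0, 138.0, 60.0])] [(0.84, [0.579, 0.109], [688.0, 24.0, 90.0])]
[array([673.,  19., 150.])]
[628.4, -39.6]
go [ 23.2  13.8 127. ] turn 0.1 len 130 t 29.8 F [-0.1 -0.1  0.1] gap 85.6
```

View pics/w8.png

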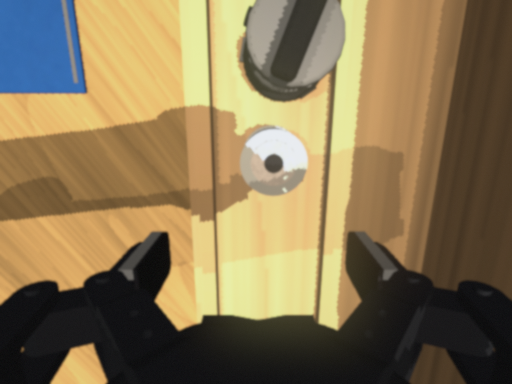

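The last spool's hub is at (274,163). The lamp, with its dark handle bar slightly skewed, is at about (295,35).

```bash
python3 -m inch '[{"grip":1,"dx":21,"dy":14,"dz":30,"turn":0},{"grip":1,"dx":21,"dy":14,"dz":70,"turn":0},{"grip":1,"dx":21,"dy":14,"dz":105,"turn":0},{"grip":1,"dx":21,"dy":14,"dz":127,"turn":0},{"grip":1,"dx":21,"dy":14,"dz":127,"turn":0},{"grip":-1,"dx":21,"dy":14,"dz":127,"turn":0},{"grip":-1,"dx":21,"dy":14,"dz":127,"turn":0},{"grip":-1,"dx":21,"dy":14,"dz":127,"turn":0},{"grip":-1,"dx":21,"dy":14,"dz":127,"turn":0},{"grip":-1,"dx":21,"dy":14,"dz":127,"turn":0}]'
python3 - <<'E'
from h import *
st();go(491,196,170,-34.2)
E
```

```text
time: 31.0
tcp_pos: [628.8, -42.9, 44.7]
tcp_rot: [2.775, 1.471, 0.004]
force: [-1.3, 0.4, 5.6]
finger_gap: 54.3
grasp_force: 63.0
t 31.0 tcp [628.8 -42.9  44.7] R [[0.561, 0.828, 0.003], [0.828, -0.561, 0.001], [0.002, 0.002, -1.0]] F [-1.3  0.4  5.6] gap 54.3 gf 63.0
go [ 120.6 -248.  -125.5] turn 0.0 len 303 t 31.0 F [-1.3  0.4  5.6] gap 54.3
```

```bash
python3 -m inch '[{"grip":-1,"dx":0,"dy":0,"dz":-30,"turn":0},{"grip":-1,"dx":0,"dy":0,"dz":-75,"turn":0},{"grip":-1,"dx":0,"dy":-35,"dz":-115,"turn":0},{"grip":-1,"dx":0,"dy":-90,"dz":-125.5,"turn":0},{"grip":-1,"dx":15,"dy":-145,"dz":-125.5,"turn":0},{"grip":-1,"dx":45,"dy":-190,"dz":-125.5,"turn":0},{"grip":-1,"dx":80,"dy":-230,"dz":-125.5,"turn":0},{"grip":-1,"dx":115,"dy":-248,"dz":-125.5,"turn":0},{"grip":-1,"dx":121,"dy":-248,"dz":-125.5,"turn":0},{"grip":-1,"dx":121,"dy":-248,"dz":-90,"turn":0}]'
python3 - <<'E'
from h import *
st();go(491,196,31,-34.2)
E
```

```text
time: 32.25
tcp_pos: [492.8, 197.4, 134.7]
tcp_rot: [-2.775, -1.473, -0.009]
force: [-0.3, -1.3, -2.0]
finger_gap: 54.6
grasp_force: 64.4
t 32.25 tcp [492.8 197.4 134.7] R [[0.56, 0.828, 0.005], [0.828, -0.56, 0.003], [0.005, 0.002, -1.0]] F [-0.3 -1.3 -2. ] gap 54.6 gf 64.4
go [ -2.7  -0.9 103.7] turn 0.1 len 104 t 32.2 F [-0.3 -1.3 -2. ] gap 54.6
```

```bash
python3 -m inch '[{"grip":-1,"dx":0,"dy":0,"dz":40,"turn":0},{"grip":-1,"dx":0,"dy":0,"dz":75,"turn":0},{"grip":-1,"dx":0,"dy":0,"dz":95,"turn":0},{"grip":-1,"dx":0,"dy":0,"dz":101.5,"turn":0},{"grip":-1,"dx":0,"dy":0,"dz":103.5,"turn":0},{"grip":0.6,"dx":0,"dy":0,"dz":103.5,"turn":0},{"grip":0.8,"dx":0,"dy":0,"dz":103.5,"turn":0},{"grip":0.8,"dx":0,"dy":0,"dz":80,"turn":0},{"grip":0.8,"dx":0,"dy":0,"dz":40,"turn":0},{"grip":1,"dx":0,"dy":0,"dz":-20,"turn":0}]'
python3 - <<'E'
from h import *
go(655,-5,260,-34.2)
E
```

```text
time: 33.5
tcp_pos: [490.0, 196.3, 153.7]
tcp_rot: [2.775, 1.471, -0.003]
force: [0.4, 0.8, 0.7]
finger_gap: 85.4
grasp_force: 0.0
go [ -74.1  249.5 -106.3] turn 0.0 len 281 t 33.5 F [0.4 0.8 0.7] gap 85.4
```

```bash
python3 -m inch '[{"grip":1,"dx":0,"dy":0,"dz":-50,"turn":0},{"grip":1,"dx":-10,"dy":20,"dz":-95,"turn":0},{"grip":1,"dx":-25,"dy":70,"dz":-106,"turn":0},{"grip":1,"dx":-44,"dy":125,"dz":-106,"turn":0},{"grip":1,"dx":-44,"dy":180,"dz":-106,"turn":0},{"grip":1,"dx":-44,"dy":230,"dz":-106,"turn":0},{"grip":1,"dx":-44,"dy":249,"dz":-106,"turn":0},{"grip":1,"dx":-44,"dy":249,"dz":-106,"turn":0},{"grip":1,"dx":-44,"dy":249,"dz":-106,"turn":0},{"grip":1,"dx":-44,"dy":249,"dz":-106,"turn":0}]'
python3 - <<'E'
from h import *
st();im,s=snap('wrist','w9.png')
E
```

```text
time: 34.75
tcp_pos: [671.4, 21.6, 259.1]
tcp_rot: [-2.774, -1.473, -0.001]
force: [-0.4, 0.7, -0.1]
finger_gap: 85.4
grasp_force: 0.0
t 34.75 tcp [671.4  21.6 259.1] R [[0.56, 0.828, 0.0], [0.828, -0.56, 0.001], [0.001, -0.0, -1.0]] F [-0.4  0.7 -0.1] gap 85.4 gf 0.0
```

View pics/w9.png

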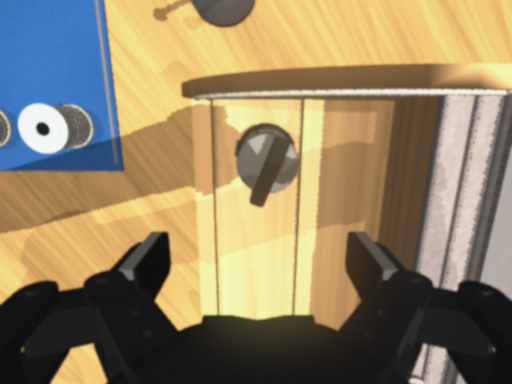

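The handle bar runs from about (279,138) to (258,203), turned roughly 18° from the row.

Run:
```python
from h import *
s=observe();f=lambda u,v:onz('wrist',((u+.5)/512,(v+.5)/384),155,s)[:2]
im=cv2.imread('pics/w9.png')[120:215,225:310]
g=cv2.cvtColor(im,cv2.COLOR_BGR2GRAY);print(im[:, :].min(), g[82-5,260-225],g[40,45])
m=(g<85).astype(np.uint8);cs=max(cv2.findContours(m,0,2)[0],key=cv2.contourArea);print(cv2.minAreaRect(cs),cv2.contourArea(cs))
a,b=f(279,138),f(258.5,203);d=a-b;c=(a+b)/2;an=np.degrees(np.arctan2(d[1],d[0]))
print(c,np.linalg.norm(d),an);go(c[0],c[1],134,an-90)
```

```text
43 70 71
((31.460613250732422, 41.09107971191406), (48.24951171875, 78.88609313964844), 23.38521957397461) 1196.5
[686.23248288  26.83648531] 59.90595884266277 39.3061102329728
go [ 12.6   9.3 125.2] turn 16.6 len 126 t 34.8 F [ 0.2 -0.8 -0. ] gap 85.5
```

```bash
python3 -m inch '[{"grip":0.1,"dx":12,"dy":9,"dz":10,"turn":8},{"grip":0.1,"dx":12.6,"dy":9.3,"dz":30,"turn":16.6},{"grip":0.1,"dx":12.6,"dy":9.3,"dz":60,"turn":16.6},{"grip":0.1,"dx":12.6,"dy":9.3,"dz":60,"turn":16.6},{"grip":0.1,"dx":12.6,"dy":9.3,"dz":60,"turn":16.6},{"grip":0.1,"dx":12.6,"dy":9.3,"dz":60,"turn":16.6},{"grip":0.1,"dx":12.6,"dy":9.3,"dz":60,"turn":16.6},{"grip":0.1,"dx":12.6,"dy":9.3,"dz":60,"turn":16.6},{"grip":0.1,"dx":12.6,"dy":9.3,"dz":60,"turn":16.6},{"grip":0.1,"dx":12.6,"dy":9.3,"dz":60,"turn":16.6}]'
python3 - <<'E'
from h import *
st();im,s=snap('wrist','w10.png')
E
```

```text
time: 36.05
tcp_pos: [686.7, 25.4, 198.8]
tcp_rot: [-2.959, -1.055, 0.0]
force: [0.3, 0.3, 0.4]
finger_gap: 47.2
grasp_force: 0.0
t 36.05 tcp [686.7  25.4 198.8] R [[0.774, 0.633, -0.0], [0.633, -0.774, 0.0], [0.0, -0.0, -1.0]] F [0.3 0.3 0.4] gap 47.2 gf 0.0
```

View pics/w10.png

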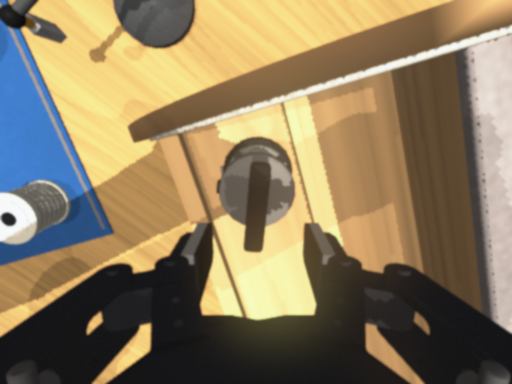

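The bar now runs from (259,163) to (254.5,250), about 3° off.

Run:
```python
from h import *
s=observe();f=lambda u,v:onz('wrist',((u+.5)/512,(v+.5)/384),155,s)[:2]
a,b=f(259,163),f(254.5,250);d=a-b;c=(a+b)/2;an=np.degrees(np.arctan2(d[1],d[0]))
print(c,np.linalg.norm(d),an);go(c[0],c[1],132,an-90)
```

```text
[686.21775163  26.04103497] 62.23750571236642 36.42196531151121
go [ 0.1 -0.8 66.7] turn 2.8 len 67 t 36.1 F [ 0.2 -0.2  0.2] gap 47.1
```

```bash
python3 -m inch '[{"grip":0.1,"dx":0,"dy":-1,"dz":15,"turn":2.8},{"grip":0.1,"dx":0,"dy":-1,"dz":35,"turn":2.8},{"grip":0.1,"dx":0,"dy":-1,"dz":55,"turn":2.8},{"grip":0.1,"dx":0,"dy":-1,"dz":66,"turn":2.8},{"grip":0.1,"dx":0,"dy":-1,"dz":66,"turn":2.8},{"grip":-1,"dx":0,"dy":-1,"dz":66,"turn":2.8},{"grip":-1,"dx":0,"dy":-1,"dz":66,"turn":2.8},{"grip":-1,"dx":0,"dy":-1,"dz":66,"turn":2.8},{"grip":-1,"dx":0,"dy":-1,"dz":66,"turn":2.8},{"grip":-1,"dx":0,"dy":-1,"dz":66,"turn":2.8}]'
```

```text
time: 37.35
tcp_pos: [686.7, 26.0, 133.8]
tcp_rot: [2.984, 0.982, 0.003]
force: [0.2, 0.0, 5.5]
finger_gap: 12.8
grasp_force: 59.1
```

```bash
python3 -m inch '[{"grip":-1,"dx":0,"dy":0,"dz":-6,"turn":0},{"grip":-1,"dx":0,"dy":0,"dz":-16,"turn":0},{"grip":-1,"dx":0,"dy":0,"dz":-30,"turn":0},{"grip":-1,"dx":0,"dy":0,"dz":-46,"turn":0},{"grip":-1,"dx":0,"dy":0,"dz":-62,"turn":0},{"grip":-1,"dx":0,"dy":0,"dz":-78,"turn":0},{"grip":-1,"dx":0,"dy":0,"dz":-92,"turn":0},{"grip":-1,"dx":0,"dy":0,"dz":-102,"turn":0},{"grip":-1,"dx":0,"dy":0,"dz":-106,"turn":0},{"grip":-1,"dx":0,"dy":0,"dz":-106,"turn":0}]'; python3 -c "
from h import *
st();go(499,305,240,-53.6);go(530,90,240,-53.6)"
```

```text
time: 38.6
tcp_pos: [686.0, 26.2, 238.7]
tcp_rot: [-2.984, -0.982, 0.0]
force: [0.5, -0.5, -4.5]
finger_gap: 12.6
grasp_force: 58.2
t 38.6 tcp [686.   26.2 238.7] R [[0.804, 0.594, -0.0], [0.594, -0.804, 0.0], [-0.0, -0.0, -1.0]] F [ 0.5 -0.5 -4.5] gap 12.6 gf 58.2
go [  15.2 -335.4   -1.2] turn 0.0 len 336 t 38.6 F [ 0.5 -0.5 -4.5] gap 12.6
go [ -87.6 -144.    -1.3] turn 0.0 len 169 t 38.6 F [ 0.5 -0.5 -4.5] gap 12.6
```

```bash
python3 -m inch '[{"grip":-1,"dx":-12,"dy":-20,"dz":0,"turn":0},{"grip":-1,"dx":-32,"dy":-50,"dz":0,"turn":0},{"grip":-1,"dx":-54,"dy":-85,"dz":0,"turn":0},{"grip":-1,"dx":-66,"dy":-122,"dz":0,"turn":0},{"grip":-1,"dx":-66,"dy":-162,"dz":0,"turn":0},{"grip":-1,"dx":-56,"dy":-202,"dz":0,"turn":0},{"grip":-1,"dx":-38,"dy":-240,"dz":0,"turn":0},{"grip":-1,"dx":-18,"dy":-275,"dz":0,"turn":0},{"grip":-1,"dx":0,"dy":-305,"dz":0,"turn":0},{"grip":-1,"dx":10,"dy":-325,"dz":0,"turn":0}]'
python3 - <<'E'
from h import *
st();im,s=snap('top','t11.png');sp=[]
for n in('top','side'):
    if n=='side': snap('side','s11.png')
    print(n,find('spool1',n,32,None,.2))
go(499,305,107,-53.6)
b=cv2.imread('pics/s11.png');t=cv2.imread('pics/t11.png')
cv2.imwrite('pics/c11.png',np.hstack([cv2.resize(b[180:290,140:280],(400,314),interpolation=cv2.INTER_CUBIC),cv2.resize(t[140:250,140:280],(400,314),interpolation=cv2.INTER_CUBIC)]))
E
```

```text
time: 39.85
tcp_pos: [500.3, 295.4, 238.2]
tcp_rot: [2.983, 0.985, -0.001]
force: [0.3, -0.6, -4.0]
finger_gap: 12.9
grasp_force: 58.3
t 39.85 tcp [500.3 295.4 238.2] R [[0.803, 0.596, -0.001], [0.596, -0.803, -0.0], [-0.001, -0.0, -1.0]] F [ 0.3 -0.6 -4. ] gap 12.9 gf 58.3
top [(0.56, [0.457, 0.5], [512.0, 193.0, 32.0]), (0.45, [0.423, 0.58], [395.0, 263.0, 32.0]), (0.43, [0.388, 0.443], [602.0, 328.0, 32.0])]
side [(0.75, [0.353, 0.645], [504.0, 423.0, 32.0]), (0.41, [0.36, 0.579], [587.0, 365.0, 32.0])]
go [  5.8 -11.3 131.6] turn 0.0 len 132 t 40.0 F [-0.7 -0.8 -3.4] gap 12.6
```

View pics/c11.png

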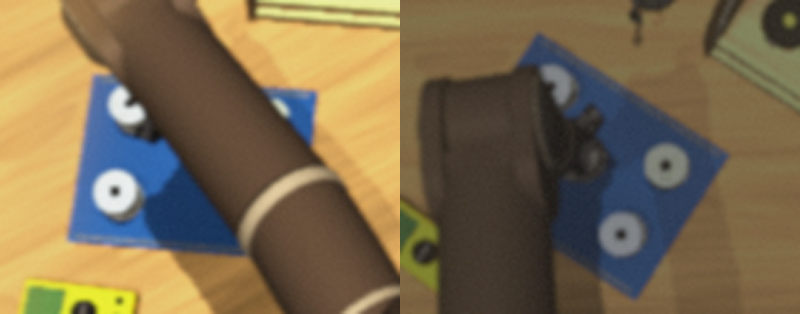

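All four spools stand at the mat's corners and the centre is free. I'll lower the lamp slowly.

```bash
python3 -m inch '[{"grip":-1,"dx":4,"dy":-5,"dz":15,"turn":0},{"grip":-1,"dx":6,"dy":-9,"dz":35,"turn":0},{"grip":-1,"dx":6,"dy":-9,"dz":60,"turn":0},{"grip":-1,"dx":6,"dy":-9,"dz":85,"turn":0},{"grip":-1,"dx":6,"dy":-9,"dz":105,"turn":0},{"grip":-1,"dx":6,"dy":-9,"dz":118,"turn":0},{"grip":-1,"dx":6,"dy":-9,"dz":125,"turn":0},{"grip":-1,"dx":6,"dy":-9,"dz":128,"turn":0},{"grip":-1,"dx":6,"dy":-9,"dz":130,"turn":0},{"grip":-1,"dx":6,"dy":-9,"dz":130,"turn":0}]'
```

```text
time: 41.3
tcp_pos: [500.6, 304.5, 109.1]
tcp_rot: [-2.984, -0.983, -0.001]
force: [-0.0, -0.1, -3.3]
finger_gap: 12.6
grasp_force: 58.3
```

```bash
python3 -m inch '[{"grip":-1,"dx":0,"dy":0,"dz":1,"turn":0},{"grip":-1,"dx":0,"dy":0,"dz":2,"turn":0},{"grip":-1,"dx":0,"dy":0,"dz":2.5,"turn":0},{"grip":-1,"dx":0,"dy":0,"dz":3,"turn":0},{"grip":-1,"dx":0,"dy":0,"dz":3,"turn":0},{"grip":-1,"dx":0,"dy":0,"dz":3,"turn":0},{"grip":-1,"dx":0,"dy":0,"dz":3,"turn":0},{"grip":-1,"dx":0,"dy":0,"dz":3,"turn":0},{"grip":-1,"dx":0,"dy":0,"dz":3,"turn":0},{"grip":-1,"dx":0,"dy":0,"dz":3,"turn":0}]'
```

```text
time: 42.55
tcp_pos: [500.5, 304.4, 105.8]
tcp_rot: [2.984, 0.983, 0.0]
force: [-0.1, -0.3, -4.3]
finger_gap: 12.9
grasp_force: 58.4
```

```bash
python3 -m inch '[{"grip":-1,"dx":0,"dy":0,"dz":0.5,"turn":0},{"grip":-1,"dx":0,"dy":0,"dz":1,"turn":0},{"grip":-1,"dx":0,"dy":0,"dz":1.5,"turn":0},{"grip":-1,"dx":0,"dy":0,"dz":1.5,"turn":0},{"grip":-1,"dx":0,"dy":0,"dz":1.5,"turn":0},{"grip":-1,"dx":0,"dy":0,"dz":1.5,"turn":0},{"grip":-1,"dx":0,"dy":0,"dz":1.5,"turn":0},{"grip":-1,"dx":0,"dy":0,"dz":1.5,"turn":0},{"grip":-1,"dx":0,"dy":0,"dz":1.5,"turn":0},{"grip":-1,"dx":0,"dy":0,"dz":1.5,"turn":0}]'
```

```text
time: 43.8
tcp_pos: [501.0, 304.5, 105.8]
tcp_rot: [-2.983, -0.982, -0.002]
force: [-4.4, -1.8, 11.7]
finger_gap: 12.8
grasp_force: 60.4
```

The lamp is down on the mat, so I'll open, rise, and clear away.

```bash
python3 -m inch '[{"grip":-1,"dx":0,"dy":0,"dz":-0.7,"turn":0},{"grip":-0.2,"dx":0,"dy":0,"dz":-0.7,"turn":0},{"grip":0,"dx":0,"dy":0,"dz":-0.7,"turn":0},{"grip":0,"dx":0,"dy":0,"dz":-0.7,"turn":0},{"grip":0,"dx":0,"dy":0,"dz":-15,"turn":0},{"grip":0,"dx":0,"dy":0,"dz":-40,"turn":0},{"grip":0,"dx":0,"dy":0,"dz":-80,"turn":0},{"grip":0,"dx":0,"dy":0,"dz":-125,"turn":0},{"grip":0,"dx":0,"dy":0,"dz":-160,"turn":0},{"grip":0,"dx":0,"dy":0,"dz":-160,"turn":0}]'
python3 - <<'E'
from h import *
go(400,0,265,-53.6)
E
```

```text
time: 45.05
tcp_pos: [502.0, 304.4, 267.7]
tcp_rot: [-2.983, -0.981, -0.008]
force: [-0.6, 0.6, -0.2]
finger_gap: 42.9
grasp_force: 0.0
go [-262.9  184.4    1.3] turn 0.0 len 321 t 45.0 F [-0.6  0.6 -0.2] gap 42.9
```

```bash
python3 -m inch '[{"grip":0,"dx":-40,"dy":28,"dz":0,"turn":0},{"grip":0,"dx":-85,"dy":60,"dz":0,"turn":0},{"grip":0,"dx":-130,"dy":91,"dz":0,"turn":0},{"grip":0,"dx":-175,"dy":123,"dz":0,"turn":0},{"grip":0,"dx":-220,"dy":155,"dz":0,"turn":0},{"grip":0,"dx":-263,"dy":184,"dz":0,"turn":0},{"grip":0,"dx":-263,"dy":184,"dz":0,"turn":0},{"grip":0,"dx":-263,"dy":184,"dz":0,"turn":0},{"grip":0,"dx":-263,"dy":184,"dz":0,"turn":0},{"grip":0,"dx":-263,"dy":184,"dz":0,"turn":0}]'
python3 - <<'E'
from h import *
st();C=np.array([499,305]);u=np.array([.565,.825]);v=np.array([.825,-.565])
for n in('top','side'):
    snap(n,n+'12.png')
    for t,z in(('spool1',32),('lamp',64)):
        print(n,t,[(k[0],np.round([(np.array(k[2][:2])-C)@u,(np.array(k[2][:2])-C)@v]).tolist()) for k in find(t,n,z,None,.2)])
b=cv2.imread('pics/side12.png');t=cv2.imread('pics/top12.png')
cv2.imwrite('pics/c12.png',np.hstack([cv2.resize(b[80:300,130:400],(400,326),interpolation=cv2.INTER_CUBIC),cv2.resize(t[60:280,130:400],(400,326),interpolation=cv2.INTER_CUBIC)]))
E
```

```text
time: 46.3
tcp_pos: [398.4, 0.8, 264.4]
tcp_rot: [-2.983, -0.984, -0.001]
force: [-0.0, -0.3, -0.5]
finger_gap: 42.7
grasp_force: 0.0
t 46.3 tcp [398.4   0.8 264.4] R [[0.804, 0.595, 0.0], [0.595, -0.804, 0.0], [0.0, -0.0, -1.0]] F [-0.  -0.3 -0.5] gap 42.7 gf 0.0
top spool1 [(0.74, [91.0, 57.0]), (0.72, [-93.0, 61.0]), (0.63, [92.0, -56.0]), (0.6, [-88.0, -59.0])]
top lamp [(0.69, [3.0, -7.0])]
side spool1 [(0.79, [-94.0, 51.0]), (0.76, [102.0, -67.0]), (0.71, [-86.0, -41.0]), (0.46, [93.0, 50.0])]
side lamp [(0.65, [-81.0, -54.0]), (0.55, [6.0, -7.0]), (0.33, [125.0, -228.0]), (0.25, [-629.0, 105.0])]
```

View pics/c12.png

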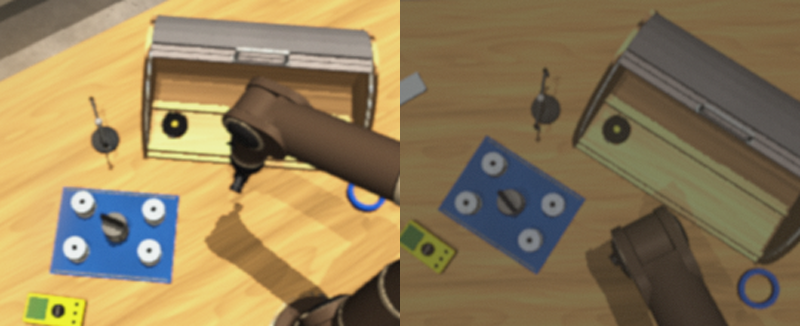

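The final view shows the cover up, the cabinet empty except for the dock, four spools near the mat's corners with the lamp at its centre, all upright, and the arm clear.

```bash
python3 -c "
from cell import job
print(job.finish_job())"
```

```text
the job is handed in; nothing more can be done
None
```

I handed the job in at about 46 s: the roll-top is up and staying up, and the lamp and all four spools present stand upright and wholly on the mat; no verdict came back.

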